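# Set the photometer's filter lever to the third click

### The job

On the photometer, gently push the orange filter lever with the fingertips to the right (as the robot sees it) all the way home to its end stop, then push it back to the left, counting the clicks from home, and leave it resting in the third click. Never run it past the third click, do not squeeze or force it, and leave the glassware standing where it is.

Things in the scene. Friction and masses are not known exactly. Their poses are not given: they have to be found in the camera images.
- filter_lever (a joint): lever travel along its slot (m): 0 home (right-hand end stop, itself a notch), 0.075 left end. Notches every 15 mm: clicks at 0.015, 0.030, 0.045 (third), 0.060, 0.075. Out of a notch the push needed rises to about 6 N at 4 mm, falls to none half-way (7.5 mm), where the lever snaps on by itself into the next notch. Starts in the first or second. It bears 50 N at most
- lever_knob (a point): centre of the lever's orange knob, an upright block 26 mm (photometer's x) by 14 mm (y, the way it slides) by 26 mm high; its underside is 8 mm above the deck, its top 34 mm above it. Moves with the lever
- home_notch (a point): fixed point: where the knob's centre is when the lever is home (photometer x -75, y -37.5 mm, 21 mm above the deck). A white dot on the deck, 35 mm nearer the front, marks it
- third_notch (a point): fixed point: where the knob's centre is when the lever rests in the third click, 45 mm left of home. A green dot marks it; the row of dots, 15 mm apart, from right to left: white (home), blue, yellow, green (third), red, orange
- photometer: fixed grey and white instrument, 300 mm deep (x) by 360 wide (y); origin at the centre of its underside, x to its back (away from the robot), y to the left, the way the lever's joint grows. Flat front deck (x -150 to 10 mm) 75 mm high; back (x 10 to 150) 115 high, with flat fittings up to 6 more. The slot runs along y at x = -75 mm
- flask: loose conical glass flask, 74 mm across, 108 mm high, on the bench beside the photometer (either side); origin at the centre of its underside, z up its axis. Leave alone
- beaker: loose glass beaker, 60 mm across, 75 mm high, on the bench beside the photometer (the other side); origin at the centre of its underside, z up its axis. Leave alone
- vial: loose small amber jar with white cap, 30 mm across, 55 mm high, standing on the deck near its left end, about 140 mm left of the photometer's middle; origin at the centre of its underside, z up its axis. Leave alone

How it is judged (in metres and radians):
On the way:
1. the lever is pushed home to its right-hand end stop (value of joint filter_lever below 0.003 m), for 0.2 s.
At the end, for the whole second after the job is handed in: after having been home, the lever rests in the third notch, within 3.5 mm of 45 mm from home, still; the flask, beaker and jar stand upright within 15 mm of where they began (value of joint filter_lever between 0.0415 and 0.0485 m and velocity of joint filter_lever between -0.005 and 0.005 m/s and distance of each of flask, beaker, vial from where it was at the start of the episode below 0.015 m and angle between each of flask, beaker, vial's own z axis and vertical below 0.2 rad); the robot touches nothing.
It fails at once if the lever is run past the third click, over the crest towards the fourth (value of joint filter_lever above 0.0535 m).
It fails at once if the flask, beaker or jar is lifted, carried or knocked more than 20 mm from its place (distance of any of flask, beaker, vial from where it was at the start of the episode above 0.02 m).
It fails at once if the photometer or its lever is forced or squeezed by the fingers with over 50 N (contact force between the fingers and photometer above 50 N).
It also fails if it takes over 64 s, if anything falls off the work surface, if the arm or the gripper's body presses on something with over 40 N, if the wrist force passes 120 N, or if a joint passes its speed limit or range.

### The arm

A 7-joint arm with a two-finger parallel gripper is mounted at the origin on the work surface. World frame = base frame: x ahead of the robot, y to its left, z up, the work surface at z = 0. Lengths are in m, angles in degrees, forces in N, time in s.
With the tool pointing down it reaches from about 0.425 to 0.875 m from the base axis. Payload 4.7 kg.
Tool frame: the origin (TCP) lies midway between the tips of the shut fingers; the grasp point (between the pads) lies 19 mm behind it; z points along the fingers, y is the line along which they close (so a half turn about z gives the same grasp; the last joint's range is limited). The gripper opens to 87 mm and grips with 3 to 60 N. Pads are 19 mm wide; open, the fingers measure 117 mm over their backs; the gripper's body (75 mm by 190 mm) begins 51 mm behind the grasp point.
Start: joints at [-67.374, 18.392, -4.016, 83.108, 1.295, 78.541, -3.26], TCP at [0.242, 0.603, 0.223] pointing down, gripper open.
Joint ranges: [-163.93, 163.93], [-17.29, 119.83], [-79.2, 71.16], [3.27, 140.29], [-89.18, 269.18], [5.43, 117.66], [-154.24, 154.24]. Speed limits (degrees/s): [147.25, 147.25, 180, 180, 180, 180, 180].

### API

Orientations are given as [roll, pitch, yaw] about the fixed x, y, z axes, in that order (R = Rz(yaw) Ry(pitch) Rx(roll)).
In Python, from cell import env, viewer, boxes_of, masks_of gives the robot as it stands. The module is installed in compiled form; this text tells all that it offers.
- The arm moves only by the tool apply_moves, never from a script. Its argument "moves" is a list of rows, each a list of 7 numbers: the shift along the tool's x, y, z scaled (see below), then the turn, a rotation vector about the tool's x, y, z scaled (see below), then the opening, from 0 (shut) to 1 (fully open). A call has 1 to 20 rows; each row is the pose to reach, as a shift and turn from the pose commanded when the call began, along the tool's axes at that moment; what a row does not reach only later rows make up. The controller multiplies each number of a shift by 0.2 m and each number of a turn by 1.5 rad. A row lasts 1/10 s, in which the tool goes at most 50 mm and 8.59 degrees, less where a joint would pass 70% of its speed; a pose out of reach is approached as far as the arm can. A call with a number of a shift or a turn outside -1 to 1 is refused whole. A call with a gripper value outside its range is refused whole. The fingers move at their own pace and stop on an object; "grip_force" is the grip in N (left out, the last holds). Time passes only in rows, so rows that repeat a pose let the fingers close. It gives the time, the measured TCP pose, the force, the opening and the grip force at its end, in the units of the state.
- env.get_obs(): the state, without advancing time (a new reading comes with each control period).
- viewer.read_camera(name): name is "scene" or "top"; returns the picture (400x640x3 uint8, red, green, blue); there is no depth.
- viewer.get_calibration(name): a dict with "fov_y" (degrees; the focal length in pixels is half the picture's height over the tangent of half this angle, whatever the lens; pixels are square), "cx", "cy" (the principal point, pixels), "k1" (the pictures are not rectified: a ray, as slopes to the right and down, at radius r is drawn at 1 + k1 r^2 times it, then the intrinsics apply), "position" and "orientation" of the camera in the world. Camera axes: x right, y up, looking along -z (the intrinsics and any distortion apply to the point x, -y, -z); pixel columns grow to the right and rows downward; lengths in m; the calibration is good to about 2 mm. A picture is of the moment at which its call begins. get_calibration takes no time and is no camera call.
- env.sign_off(): hands the job in; it is judged then, once.
Trained networks look in the newest picture that a camera, given by its name, has taken for a name from the list of things; names that differ only in an ending like _2 or _b are one class to them, and where a whole thing is asked for, a point or a joint stands for the part that bears it (a point fixed in the world has none). Each returns a list of dicts, best first, with "conf" (0 to 1); they miss things now and then, are a little off and sometimes report something else, mostly with a low value. They report only what shows in the picture. A call takes as long as a camera call.
- boxes_of(camera, target): "location" ([column, row] in pixels, amid what is visible of it).
- masks_of(camera, target): "pixels" (400x640 bool, what is visible of it) and "location" ([column, row] in pixels, amid what is visible of it).
The state is a dict: "time_s": time; "qpos": joint angles; "joint_velocities": joint speeds; "effort": joint torques, N m; "tool_pos": TCP position; "tool_rot": TCP orientation; "force": force on the tool from outside, world axes, zero at the start; "wrist_torque": the same for the moment, N m; "grip_width": finger opening in m; "grasp_force": force on a finger pad.
Only numpy, scipy, OpenCV 4.12 (cv2) and the standard library are available. Lean on these libraries where they do the work, as an engineer would, in place of code of your own. Each camera call takes 0.05 s, during which the arm holds its last target. There are 200 camera calls.

## Working session

There is one attempt and no reset: what is moved stays moved. The work goes in short steps, Python scripts to look and compute and a tool call to move; the robot and the scene stay as the last step left them, time stands still between calls to the robot, and variables do not carry over. Pictures are saved under pics/ and viewed, at most 10 in all, crops included, and the job is handed in when it is done.

Besides the shell and the picture viewer there is one more tool, called after ">>>" as name(argument=value, ...), one argument or row to a line, values as JSON. apply_moves: Moves the arm, as the interface text tells. Shifts and turns lie within -1 to 1; 1 stands for 0.2 m of shift or 1.5 rad of turn. Its arguments: {"type":"object","properties":{"moves":{"type":"array","items":{"type":"array","items":{"type":"number","minimum":-1,"maximum":1}}},"grip_force":{"type":"number"}},"required":["moves"]}

```bash
mkdir -p pics; cat > h.py <<'E'
import numpy as np, cv2
from scipy.spatial.transform import Rotation as R
from cell import env, viewer, boxes_of, masks_of
def ray(cam,px):
    c=viewer.get_calibration(cam); f=200/np.tan(np.radians(c["fov_y"])/2)
    K=np.array([[f,0,c["cx"]],[0,f,c["cy"]],[0,0,1]])
    u=cv2.undistortPoints(np.array([[px]],float),K,np.array([c["k1"],0,0,0.]))[0,0]
    o=np.array(c["orientation"],float)
    M=o if o.shape==(3,3) else R.from_euler('xyz',o,degrees=True).as_matrix() if o.size==3 else None
    return np.array(c["position"]),M@np.array([u[0],-u[1],-1])
def at_z(cam,px,z):
    p,d=ray(cam,px); return p+d*(z-p[2])/d[2]
E
python3 - <<'E'
from h import *
print(env.get_obs())
for c in("scene","top"):
    print(viewer.get_calibration(c)); im=viewer.read_camera(c); cv2.imwrite(f"pics/{c}0.png",im[:,:,::-1])
    for t,z in(("lever_knob",.096),("photometer",.09),("flask",.05),("beaker",.04),("vial",.1)):
        for b in boxes_of(c,t)[:2]: print(c,t,b["conf"],np.round(b["location"],1),at_z(c,b["location"],z).round(4))
E
```

```text
{'time_s': 0.0, 'qpos': array([-67.37554503,  18.44141719,  -4.01492566,  83.17671263,
         1.29449174,  78.54032931,  -3.2604856 ]), 'joint_velocities': array([ 0.00986815,  0.0213937 , -0.13261918,  0.05271932,  0.0848994 ,
        0.08834169, -0.02678285]), 'effort': array([ 1.31760762e-04, -4.91293502e+01, -4.03269734e-01, -3.12519407e+01,
       -6.37760991e-02,  4.39606409e-02,  1.76724748e-04]), 'tool_pos': array([0.24140367, 0.60289844, 0.22141885]), 'tool_rot': array([-1.79886756e+02,  5.49414587e-03,  1.58184178e+02]), 'force': array([ 0.10710529,  0.34993329, -0.2575895 ]), 'wrist_torque': array([-0.05628594, -0.01085671, -0.06196397]), 'grasp_force': 0.0, 'grip_width': 0.08686138379969793}
{'fov_y': 42.065256658352126, 'cx': 315.2418987936658, 'cy': 197.9528208520785, 'k1': -0.057084175421985864, 'position': array([1.09347982, 0.68725563, 0.82698989]), 'orientation': array([ 47.28079597,   0.76143993, 142.57748955])}
scene lever_knob 0.72 [264.3 181.2] [ 0.6739 -0.0575  0.096 ]
scene lever_knob 0.69 [292.1 144.2] [ 0.55  -0.128  0.096]
scene photometer 0.64 [263.4 183. ] [ 0.6753 -0.0598  0.09  ]
scene flask 0.88 [257.5 112.9] [ 0.5073 -0.3514  0.05  ]
scene beaker 0.64 [340.6 244.1] [0.6274 0.1458 0.04  ]
scene vial 0.65 [313.8 188.8] [0.6078 0.0317 0.1   ]
{'fov_y': 48.98660396296736, 'cx': 315.9743458147096, 'cy': 192.38120307345747, 'k1': -0.084958733214934, 'position': array([0.4563045 , 0.04924657, 1.04556885]), 'orientation': array([  8.1876021 ,  -1.51478841, -91.40473315])}
top lever_knob 0.68 [384.3 209.8] [ 0.5507 -0.1277  0.096 ]
top lever_knob 0.4 [473.2 234.3] [ 0.4919 -0.3234  0.096 ]
top photometer 0.58 [379.8 176.2] [ 0.6266 -0.1223  0.09  ]
top flask 0.74 [475.  236.4] [ 0.4886 -0.3454  0.05  ]
top beaker 0.57 [262.5 180.1] [0.6317 0.1425 0.04  ]
top vial 0.64 [310.4 184.6] [0.6091 0.0327 0.1   ]
top vial 0.64 [383.9 212.1] [ 0.5453 -0.1259  0.1   ]
```

```bash
python3 - <<'E'
import cv2
im=cv2.imread("pics/top0.png")[130:270,240:500]; cv2.imwrite("pics/topc.png",cv2.resize(im,None,fx=3,fy=3,interpolation=cv2.INTER_CUBIC))
im=cv2.imread("pics/scene0.png")[90:270,210:390]; cv2.imwrite("pics/scc.png",cv2.resize(im,(600,600),interpolation=cv2.INTER_CUBIC))
E
```

```text
(no output)
```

View pics/topc.png

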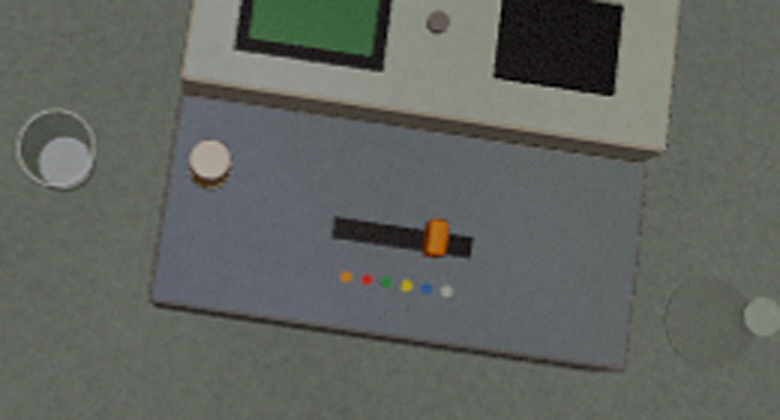

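View pics/scc.png

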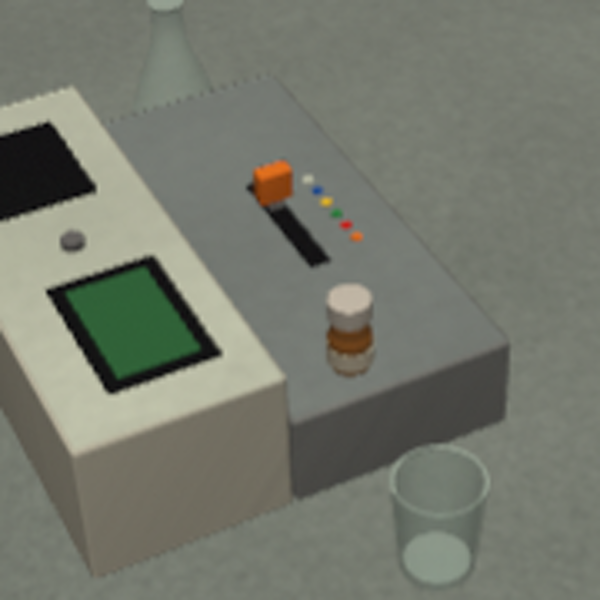

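The top crop shows the orange knob at about (385,209). The dots run from white at (389,227) to orange at (355,222), and the front deck corners are at (290.5,230) and (448,253). The knob looks to be in the first notch (blue). Next I measure the frame precisely.

```bash
cat > dots.py <<'E'
from h import *
from scipy import ndimage as N
def dots(im,box):
    r0,r1,c0,c1=box; s=im[r0:r1,c0:c1].astype(float)
    bg=np.median(s.reshape(-1,3),0); w=np.abs(s-bg).sum(2); w[w<45]=0
    l,n=N.label(w>0); return [(l==i,w,N.sum(w,l,i),np.array(N.center_of_mass(w,l,i))[::-1]+[c0,r0]) for i in range(1,n+1)]
E
python3 - <<'E'
from dots import *
T=cv2.imread("pics/top0.png"); S=cv2.imread("pics/scene0.png")
for n,im,box,c in(("top",T,(219,231,350,394),"top"),("scene",S,(141,164,298,322),"scene")):
    for m,w,s,p in dots(im,box):
        print(n,round(s),p.round(2),at_z(c,p,.075).round(4),(m).sum())
F=[at_z("top",p,.075) for p in((290.5,230.2),(448.2,252.8))]
print("front corners",np.round(F,4),np.linalg.norm(F[0]-F[1]),np.degrees(np.arctan2(*(F[0]-F[1])[[1,0]])))
for c in("top","scene"):
    viewer.read_camera(c)
    for k in masks_of(c,"lever_knob")[:2]: 
        print(c,k["conf"],k["location"],k["pixels"].sum(),at_z(c,k["location"],.1).round(4))
E
```

```text
top 1572 [354.9  221.77] [ 0.5276 -0.0647  0.075 ] 14
top 2024 [361.76 222.71] [ 0.5252 -0.0799  0.075 ] 14
top 1056 [368.26 223.71] [ 0.5226 -0.0943  0.075 ] 12
top 2233 [375.02 224.71] [ 0.52   -0.1094  0.075 ] 16
top 874 [381.68 225.85] [ 0.5171 -0.1242  0.075 ] 11
top 1472 [388.42 226.69] [ 0.5149 -0.1392  0.075 ] 14
scene 972 [301.97 143.14] [ 0.5133 -0.14    0.075 ] 9
scene 756 [304.82 146.76] [ 0.5165 -0.1242  0.075 ] 8
scene 1433 [307.47 150.01] [ 0.5192 -0.11    0.075 ] 12
scene 824 [310.5  153.73] [ 0.5222 -0.0941  0.075 ] 10
scene 11356 [300.22 160.21] [ 0.5555 -0.0895  0.075 ] 50
scene 1553 [313.42 156.99] [ 0.5243 -0.0801  0.075 ] 12
scene 1347 [316.5  160.52] [ 0.5267 -0.0651  0.075 ] 12
front corners [[ 0.5122  0.0784  0.075 ]
 [ 0.4532 -0.2713  0.075 ]] 0.35470416514605524 80.41449307000552
top 0.63 [385.5, 210.1] 86 [ 0.5496 -0.1296  0.1   ]
scene 0.54 [293.2, 144.1] 122 [ 0.5508 -0.1222  0.1   ]
```

Both cameras agree. The slot's left direction points at 80.25° in the world frame, home is at (0.549, -0.1455), and the knob is in the first notch. I'll shut the fingers, turn the tool so its x axis lies along the slot, and go above a point left of the knob.

>>> apply_moves(
  moves=[
    [-0.05, -0.05, 0, 0, 0, 0.06, 0],
    [-0.15, -0.15, 0, 0, 0, 0.15, 0],
    [-0.25, -0.25, 0, 0, 0, 0.24, 0],
    [-0.35, -0.35, 0, 0, 0, 0.33, 0],
    [-0.45, -0.45, 0, 0, 0, 0.42, 0],
    [-0.55, -0.55, 0, 0, 0, 0.51, 0],
    [-0.65, -0.65, 0, 0, 0, 0.6, 0],
    [-0.75, -0.72, 0, 0, 0, 0.69, 0],
    [-0.85, -0.8, 0, 0, 0, 0.78, 0],
    [-0.95, -0.88, 0, 0, 0, 0.85, 0],
    [-1, -0.95, 0, 0, 0, 0.9, 0],
    [-1, -0.95, 0, 0, 0, 0.907, 0],
    [-1, -0.95, 0, 0, 0, 0.907, 0],
    [-1, -0.95, 0, 0, 0, 0.907, 0],
  ],
  grip_force=10,
)

```text
time_s: 2.2
tool_pos: [0.3559, 0.3541, 0.2226]
tool_rot: [-180.0, -0.0, 80.4]
force: [-0.2, -0.4, -0.2]
grip_width: 0.0004
grasp_force: 0.0
```

>>> apply_moves(
  moves=[
    [-0.05, 0.03, 0, 0, 0, 0, 0],
    [-0.2, 0.13, 0, 0, 0, 0, 0],
    [-0.4, 0.27, 0, 0, 0, 0, 0],
    [-0.6, 0.41, 0, 0, 0, 0, 0],
    [-0.8, 0.55, 0, 0, 0, 0, 0],
    [-0.95, 0.65, 0, 0, 0, 0, 0],
    [-1, 0.69, 0, 0, 0, 0, 0],
    [-1, 0.69, 0, 0, 0, 0, 0],
    [-1, 0.69, 0, 0, 0, 0, 0],
  ],
)

```text
time_s: 3.1
tool_pos: [0.4582, 0.1337, 0.2224]
tool_rot: [-180.0, -0.0, 80.3]
force: [-0.7, 1.5, -0.3]
grip_width: 0.0002
grasp_force: 0.0
```

>>> apply_moves(
  moves=[
    [-0.05, 0.03, 0, 0, 0, 0, 0],
    [-0.2, 0.13, 0, 0, 0, 0, 0],
    [-0.4, 0.27, 0, 0, 0, 0, 0],
    [-0.6, 0.41, 0, 0, 0, 0, 0],
    [-0.8, 0.55, 0, 0, 0, 0, 0],
    [-0.95, 0.65, 0, 0, 0, 0, 0],
    [-1, 0.68, 0, 0, 0, 0, 0],
    [-1, 0.68, 0, 0, 0, 0, 0],
    [-1, 0.68, 0, 0, 0, 0, 0],
    [-1, 0.68, 0, 0, 0, 0, 0],
  ],
)

```text
time_s: 4.1
tool_pos: [0.5586, -0.0853, 0.2224]
tool_rot: [-180.0, -0.1, 80.5]
force: [-1.3, 0.5, 0.1]
grip_width: 0.0005
grasp_force: 0.0
```

```bash
cat >> h.py <<'E'
yh=np.array([np.cos(np.radians(80.25)),np.sin(np.radians(80.25))]); xh=np.array([yh[1],-yh[0]])
home=np.array([.5144,-.1394])+.035*xh
def state():
    o=env.get_obs(); d=o["tool_pos"][:2]-home
    print("t",o["time_s"],"s mm",1e3*d@yh,"x mm",1e3*d@xh,"z",o["tool_pos"][2],o["tool_rot"],"F",o["force"].round(1),"Fs",o["force"][:2]@yh)
E
python3 - <<'E'
from h import *
state(); print(home)
E
```

```text
t 4.1 s mm 60.815452796596205 x mm -0.5761732756179114 z 0.22236915457189965 [-1.79958417e+02 -7.28525946e-02  8.04511120e+01] F [-1.3  0.5  0.1] Fs 0.2879648084553925
[ 0.54889446 -0.14532723]
```

>>> apply_moves(
  moves=[
    [0, 0, 0.08, 0, 0, 0, 0],
    [0, 0, 0.2, 0, 0, 0, 0],
    [0, 0, 0.32, 0, 0, 0, 0],
    [0, 0, 0.44, 0, 0, 0, 0],
    [0, 0, 0.54, 0, 0, 0, 0],
    [0, 0, 0.6, 0, 0, 0, 0],
    [0, 0, 0.63, 0, 0, 0, 0],
    [0, 0, 0.65, 0, 0, 0, 0],
    [0, 0, 0.65, 0, 0, 0, 0],
    [0, 0, 0.65, 0, 0, 0, 0],
    [0, 0, 0.65, 0, 0, 0, 0],
  ],
)

```text
time_s: 5.2
tool_pos: [0.5594, -0.088, 0.0934]
tool_rot: [179.9, -0.0, 80.2]
force: [-0.2, -0.3, 0.5]
grip_width: 0.0001
grasp_force: 0.0
```

```bash
python3 - <<'E'
from h import *
state()
S=viewer.read_camera("scene")[90:230,220:380,::-1]; cv2.imwrite("pics/s1.png",cv2.resize(S,(640,560),interpolation=cv2.INTER_CUBIC))
E
```

```text
t 5.2 s mm 58.25792137893547 x mm 0.6900906992532203 z 0.09336477444596855 [ 1.79916328e+02 -2.38592743e-02  8.02323716e+01] F [-0.2 -0.3  0.5] Fs -0.373808999029968
```

View pics/s1.png

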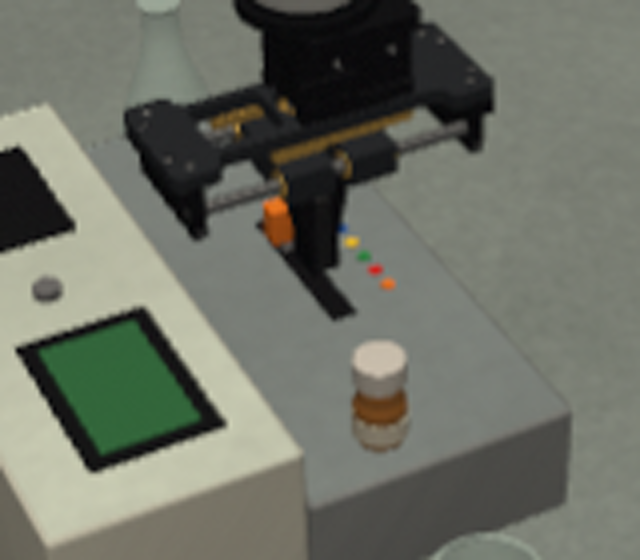

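The shut fingers are in the slot line, left of the knob, at about crop (320,250). The knob is at crop (278,222). Now I push right in small steps.

>>> apply_moves(
  moves=[
    [-0.03, 0, 0, 0, 0, 0, 0],
    [-0.06, 0, 0, 0, 0, 0, 0],
    [-0.09, 0, 0, 0, 0, 0, 0],
    [-0.11, 0, 0, 0, 0, 0, 0],
    [-0.12, 0, 0, 0, 0, 0, 0],
    [-0.13, 0, 0, 0, 0, 0, 0],
    [-0.14, 0, 0, 0, 0, 0, 0],
    [-0.15, 0, 0, 0, 0, 0, 0],
    [-0.15, 0, 0, 0, 0, 0, 0],
  ],
)

```text
time_s: 6.15
tool_pos: [0.5544, -0.1132, 0.0927]
tool_rot: [-180.0, -0.3, 80.4]
force: [0.7, 7.8, 1.4]
grip_width: 0.0005
grasp_force: 3.9
```

>>> apply_moves(
  moves=[
    [-0.005, 0, 0, 0, 0, 0, 0],
    [-0.01, 0, 0, 0, 0, 0, 0],
    [-0.015, 0, 0, 0, 0, 0, 0],
    [-0.02, 0, 0, 0, 0, 0, 0],
    [-0.02, 0, 0, 0, 0, 0, 0],
  ],
)

```text
time_s: 6.65
tool_pos: [0.5541, -0.1151, 0.0927]
tool_rot: [-179.9, -0.4, 80.5]
force: [0.6, 10.6, 2.8]
grip_width: 0.0007
grasp_force: 5.5
```

```bash
python3 - <<'E'
from h import *
state()
E
```

```text
t 6.65 s mm 30.651663607365453 x mm -0.015969442424812463 z 0.09270303190512239 [-179.94620497   -0.43667143   80.47311353] F [ 0.6 10.6  2.8] Fs 10.545959313661632
```

```bash
python3 - <<'E'
from h import *
state()
T=viewer.read_camera("scene")[120:180,270:340,::-1]; cv2.imwrite("pics/s2.png",cv2.resize(T,(700,600),interpolation=cv2.INTER_CUBIC))
state()
E
```

```text
t 6.65 s mm 30.651663607365453 x mm -0.015969442424812463 z 0.09270303190512239 [-179.94620497   -0.43667143   80.47311353] F [ 0.6 10.6  2.8] Fs 10.545959313661632
t 6.7 s mm 30.468192882639414 x mm -0.009054107614898221 z 0.09270744515909002 [-179.94589965   -0.41931382   80.46913588] F [ 0.7 10.5  2.9] Fs 10.502927165500124
```

View pics/s2.png

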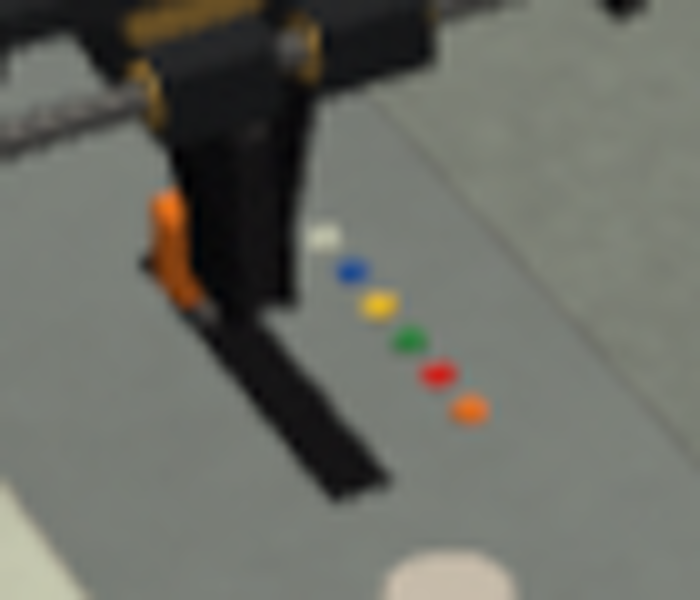

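The fingers bear on the knob's left face, with the knob visible at crop (170,250) and nothing else touching. The push is 10 N, so I continue in small steps.

>>> apply_moves(
  moves=[
    [-0.005, 0, 0, 0, 0, 0, 0],
    [-0.01, 0, 0, 0, 0, 0, 0],
    [-0.015, 0, 0, 0, 0, 0, 0],
    [-0.02, 0, 0, 0, 0, 0, 0],
    [-0.02, 0, 0, 0, 0, 0, 0],
  ],
)

```text
time_s: 7.2
tool_pos: [0.5536, -0.1176, 0.0927]
tool_rot: [-179.9, -0.5, 80.5]
force: [0.4, 12.7, 3.7]
grip_width: 0.0009
grasp_force: 6.5
```

>>> apply_moves(
  moves=[
    [-0.005, 0, 0, 0, 0, 0, 0],
    [-0.01, 0, 0, 0, 0, 0, 0],
    [-0.01, 0, 0, 0, 0, 0, 0],
  ],
)

```text
time_s: 7.5
tool_pos: [0.5533, -0.1196, 0.0927]
tool_rot: [-179.9, -0.5, 80.5]
force: [0.2, 11.9, 3.3]
grip_width: 0.0006
grasp_force: 6.4
```

```bash
python3 - <<'E'
from h import *
state()
viewer.read_camera("scene")
for k in masks_of("scene","lever_knob")[:2]: print(k["conf"],k["location"],k["pixels"].sum(),at_z("scene",k["location"],.096))
state()
E
```

```text
t 7.5 s mm 26.104049259909647 x mm 0.00587169117251829 z 0.09273530613909846 [-179.93234066   -0.53214119   80.52897117] F [ 0.2 11.9  3.3] Fs 11.735947854657573
t 7.6 s mm 25.469305517827273 x mm -0.021940830353817553 z 0.0926998581893582 [-179.93498869   -0.48153097   80.513852  ] F [ 0.8 12.   3.6] Fs 11.916128548292315
```

>>> apply_moves(
  moves=[
    [-0.005, 0, 0, 0, 0, 0, 0],
    [-0.01, 0, 0, 0, 0, 0, 0],
    [-0.01, 0, 0, 0, 0, 0, 0],
    [-0.01, 0, 0, 0, 0, 0, 0],
  ],
)

```text
time_s: 8.0
tool_pos: [0.5527, -0.1236, 0.0927]
tool_rot: [-179.9, -0.4, 80.5]
force: [0.6, 9.7, 2.5]
grip_width: 0.0005
grasp_force: 4.7
```

>>> apply_moves(
  moves=[
    [-0.005, 0, 0, 0, 0, 0, 0],
    [-0.01, 0, 0, 0, 0, 0, 0],
    [-0.01, 0, 0, 0, 0, 0, 0],
    [-0.01, 0, 0, 0, 0, 0, 0],
  ],
)

```text
time_s: 8.4
tool_pos: [0.5522, -0.1263, 0.0927]
tool_rot: [-179.9, -0.3, 80.4]
force: [-0.5, 8.0, 2.5]
grip_width: 0.001
grasp_force: 4.2
```

```bash
python3 - <<'E'
from h import *
state()
E
```

```text
t 8.4 s mm 19.26312580462559 x mm 0.003932624406912222 z 0.09268774582456092 [-179.94927375   -0.33082557   80.43651386] F [-0.5  8.   2.5] Fs 7.807442203668082
```

>>> apply_moves(
  moves=[
    [-0.005, 0, 0, 0, 0, 0, 0],
    [-0.01, 0, 0, 0, 0, 0, 0],
    [-0.01, 0, 0, 0, 0, 0, 0],
    [-0.01, 0, 0, 0, 0, 0, 0],
  ],
)

```text
time_s: 8.8
tool_pos: [0.5521, -0.1269, 0.0927]
tool_rot: [-179.9, -0.4, 80.5]
force: [0.5, 11.1, 3.9]
grip_width: -0.0
grasp_force: 5.7
```

>>> apply_moves(
  moves=[
    [-0.005, 0, 0, 0, 0, 0, 0],
    [-0.01, 0, 0, 0, 0, 0, 0],
    [-0.01, 0, 0, 0, 0, 0, 0],
    [-0.01, 0, 0, 0, 0, 0, 0],
  ],
)

```text
time_s: 9.2
tool_pos: [0.552, -0.127, 0.0927]
tool_rot: [-179.9, -0.6, 80.5]
force: [-0.7, 14.6, 3.6]
grip_width: 0.0006
grasp_force: 7.3
```

>>> apply_moves(
  moves=[
    [-0.005, 0, 0, 0, 0, 0, 0],
    [-0.01, 0, 0, 0, 0, 0, 0],
    [-0.01, 0, 0, 0, 0, 0, 0],
    [-0.01, 0, 0, 0, 0, 0, 0],
  ],
)

```text
time_s: 9.6
tool_pos: [0.552, -0.127, 0.0927]
tool_rot: [-179.9, -0.7, 80.6]
force: [0.4, 18.2, 5.5]
grip_width: 0.0007
grasp_force: 8.9
```

```bash
python3 - <<'E'
from h import *
state()
E
```

```text
t 9.6 s mm 18.549114006529553 x mm -0.01563797922591803 z 0.09274948077682316 [-179.90327914   -0.70936968   80.6035024 ] F [ 0.4 18.2  5.5] Fs 17.963602387545833
```

The stop is hard: force rises to 18 N with no motion, at s = 18.5 mm, about 15 mm after first contact. I back off, lift and check.

>>> apply_moves(
  moves=[
    [0.04, 0, 0, 0, 0, 0, 0],
    [0.1, 0, 0, 0, 0, 0, 0],
    [0.15, 0, 0, 0, 0, 0, 0],
    [0.15, 0, -0.1, 0, 0, 0, 0],
    [0.15, 0, -0.2, 0, 0, 0, 0],
    [0.15, 0, -0.3, 0, 0, 0, 0],
    [0.15, 0, -0.35, 0, 0, 0, 0],
    [0.15, 0, -0.35, 0, 0, 0, 0],
    [0.15, 0, -0.35, 0, 0, 0, 0],
  ],
)

```text
time_s: 10.5
tool_pos: [0.5551, -0.1076, 0.1619]
tool_rot: [-180.0, 0.0, 80.2]
force: [0.4, -0.0, -0.4]
grip_width: 0.0005
grasp_force: 0.0
```

```bash
python3 - <<'E'
from h import *
state()
T=viewer.read_camera("scene")[120:180,270:340,::-1]; cv2.imwrite("pics/s3.png",cv2.resize(T,(700,600),interpolation=cv2.INTER_CUBIC))
for k in masks_of("scene","lever_knob")[:2]:
    p=at_z("scene",k["location"],.096)[:2]-home; print(k["conf"],k["location"],k["pixels"].sum(),p@yh,p@xh)
E
```

```text
t 10.5 s mm 38.22583105564549 x mm -0.288597673856974 z 0.16187200410073602 [-1.79958771e+02  6.04231952e-03  8.02269043e+01] F [ 0.4 -0.  -0.4] Fs 0.044370651452845876
0.64 [288.7, 142.1] 123 0.006081383225618846 0.0016306344928424853
```

View pics/s3.png

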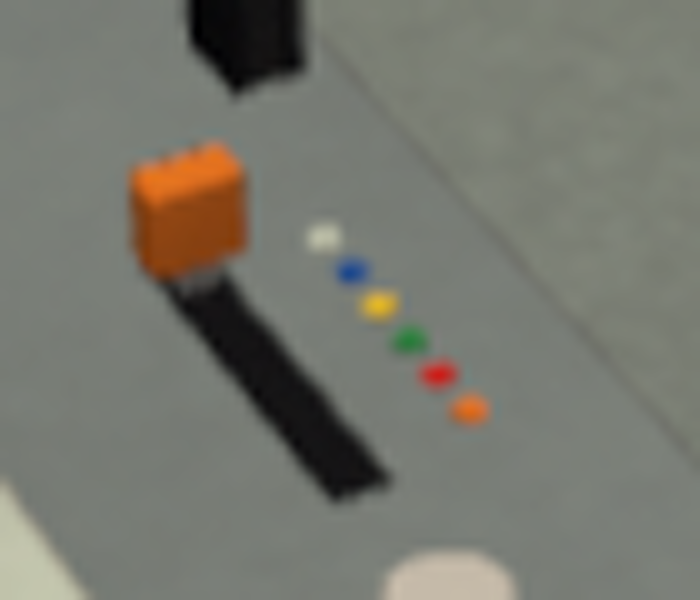

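The picture shows the knob at the far right end of the slot, crop (190,210), level with the white dot, so it is home. I now cross over the knob to its right side and go down.

>>> apply_moves(
  moves=[
    [-0.05, 0, 0, 0, 0, 0, 0],
    [-0.15, 0, 0, 0, 0, 0, 0],
    [-0.25, 0, 0, 0, 0, 0, 0],
    [-0.34, 0, 0, 0, 0, 0, 0],
    [-0.39, 0, 0, 0, 0, 0, 0],
    [-0.39, 0, 0, 0, 0, 0, 0],
    [-0.39, 0, 0, 0, 0, 0, 0],
    [-0.39, 0, 0.08, 0, 0, 0, 0],
    [-0.39, 0, 0.18, 0, 0, 0, 0],
    [-0.39, 0, 0.28, 0, 0, 0, 0],
    [-0.39, 0, 0.33, 0, 0, 0, 0],
    [-0.39, 0, 0.345, 0, 0, 0, 0],
    [-0.39, 0, 0.345, 0, 0, 0, 0],
    [-0.39, 0, 0.345, 0, 0, 0, 0],
  ],
)

```text
time_s: 12.0
tool_pos: [0.5429, -0.1846, 0.0943]
tool_rot: [179.9, -0.0, 80.2]
force: [-0.2, 0.3, 0.7]
grip_width: 0.0004
grasp_force: 0.0
```

```bash
python3 - <<'E'
from h import *
state()
E
```

```text
t 12.0 s mm -39.74672907271138 x mm 0.7228020564027986 z 0.0942807904966566 [ 1.79919884e+02 -1.63360491e-03  8.02441352e+01] F [-0.2  0.3  0.7] Fs 0.30527875217828165
```

>>> apply_moves(
  moves=[
    [0.03, 0, 0, 0, 0, 0, 0],
    [0.06, 0, 0, 0, 0, 0, 0],
    [0.08, 0, 0, 0, 0, 0, 0],
    [0.09, 0, 0, 0, 0, 0, 0],
    [0.1, 0, 0, 0, 0, 0, 0],
    [0.1, 0, 0, 0, 0, 0, 0],
  ],
)

```text
time_s: 12.6
tool_pos: [0.5457, -0.1645, 0.0936]
tool_rot: [180.0, -0.0, 80.3]
force: [-0.2, 0.1, -0.9]
grip_width: 0.0003
grasp_force: 0.0
```

>>> apply_moves(
  moves=[
    [0.005, 0, 0, 0, 0, 0, 0],
    [0.01, 0, 0, 0, 0, 0, 0],
    [0.015, 0, 0, 0, 0, 0, 0],
    [0.02, 0, 0, 0, 0, 0, 0],
    [0.02, 0, 0, 0, 0, 0, 0],
  ],
)

```text
time_s: 13.1
tool_pos: [0.5461, -0.162, 0.0936]
tool_rot: [180.0, 0.1, 80.2]
force: [-1.4, -3.2, 0.0]
grip_width: 0.0006
grasp_force: 1.6
```

>>> apply_moves(
  moves=[
    [0.005, 0, 0, 0, 0, 0, 0],
    [0.01, 0, 0, 0, 0, 0, 0],
    [0.015, 0, 0, 0, 0, 0, 0],
    [0.02, 0, 0, 0, 0, 0, 0],
    [0.02, 0, 0, 0, 0, 0, 0],
  ],
)

```text
time_s: 13.6
tool_pos: [0.5463, -0.1605, 0.0937]
tool_rot: [180.0, 0.2, 80.1]
force: [0.1, -7.8, -1.0]
grip_width: 0.0001
grasp_force: 3.9
```

```bash
python3 - <<'E'
from h import *
state()
E
```

```text
t 13.6 s mm -15.39343403345911 x mm 0.002931694084172154 z 0.09366020973916522 [179.96335198   0.24841398  80.10266458] F [ 0.1 -7.8 -1. ] Fs -7.6603882982644675
```

>>> apply_moves(
  moves=[
    [0.005, 0, 0, 0, 0, 0, 0],
    [0.01, 0, 0, 0, 0, 0, 0],
    [0.015, 0, 0, 0, 0, 0, 0],
    [0.02, 0, 0, 0, 0, 0, 0],
    [0.02, 0, 0, 0, 0, 0, 0],
  ],
)

```text
time_s: 14.1
tool_pos: [0.5466, -0.1586, 0.0937]
tool_rot: [179.9, 0.4, 80.0]
force: [-1.0, -11.2, -2.4]
grip_width: 0.0004
grasp_force: 5.6
```

>>> apply_moves(
  moves=[
    [0.005, 0, 0, 0, 0, 0, 0],
    [0.01, 0, 0, 0, 0, 0, 0],
    [0.015, 0, 0, 0, 0, 0, 0],
    [0.02, 0, 0, 0, 0, 0, 0],
    [0.02, 0, 0, 0, 0, 0, 0],
  ],
)

```text
time_s: 14.6
tool_pos: [0.547, -0.1562, 0.0937]
tool_rot: [179.9, 0.5, 80.0]
force: [-1.7, -12.9, -2.6]
grip_width: 0.0008
grasp_force: 6.6
```

>>> apply_moves(
  moves=[
    [0.005, 0, 0, 0, 0, 0, 0],
    [0.01, 0, 0, 0, 0, 0, 0],
    [0.015, 0, 0, 0, 0, 0, 0],
    [0.02, 0, 0, 0, 0, 0, 0],
    [0.02, 0, 0, 0, 0, 0, 0],
  ],
)

```text
time_s: 15.1
tool_pos: [0.5477, -0.1521, 0.0937]
tool_rot: [179.9, 0.5, 80.0]
force: [-1.8, -12.9, -1.9]
grip_width: 0.0002
grasp_force: 6.3
```

```bash
python3 - <<'E'
from h import *
state()
E
```

```text
t 15.1 s mm -6.8711477518702875 x mm -0.013458902445175891 z 0.09373987537100908 [179.93571551   0.47607523  79.97045845] F [ -1.8 -12.9  -1.9] Fs -12.976994766542061
```

>>> apply_moves(
  moves=[
    [0.005, 0, 0, 0, 0, 0, 0],
    [0.005, 0, 0, 0, 0, 0, 0],
    [0.005, 0, 0, 0, 0, 0, 0],
    [0.005, 0, 0, 0, 0, 0, 0],
  ],
)

```text
time_s: 15.5
tool_pos: [0.5483, -0.1488, 0.0937]
tool_rot: [180.0, 0.3, 80.0]
force: [-1.1, -9.7, -0.5]
grip_width: 0.0003
grasp_force: 4.5
```

>>> apply_moves(
  moves=[
    [0, 0, 0, 0, 0, 0, 0],
    [0, 0, 0, 0, 0, 0, 0],
    [0, 0, 0, 0, 0, 0, 0],
    [0, 0, 0, 0, 0, 0, 0],
    [0, 0, 0, 0, 0, 0, 0],
  ],
)

```text
time_s: 16.0
tool_pos: [0.5487, -0.1468, 0.0936]
tool_rot: [180.0, 0.2, 80.1]
force: [-1.1, -6.3, -0.2]
grip_width: 0.0007
grasp_force: 3.1
```

```bash
python3 - <<'E'
from h import *
state()
viewer.read_camera("scene")
for k in masks_of("scene","lever_knob")[:2]:
    p=at_z("scene",k["location"],.096)[:2]-home; print(k["conf"],k["location"],k["pixels"].sum(),p@yh,p@xh)
E
```

```text
t 16.0 s mm -1.49906459473925 x mm 0.019347020006883486 z 0.0936110038326238 [1.79976943e+02 1.75868324e-01 8.01252562e+01] F [-1.1 -6.3 -0.2] Fs -6.3644449954244005
0.57 [257.8, 95.5] 127 -0.22006012190759588 -0.015426501408808559
0.53 [293.0, 144.4] 126 0.019032279938847905 -0.0033211813855045726
```

First click reached (finger-derived L ≈ 15 mm, and the camera agrees). Dry friction holds about 6 N. On to the second.

>>> apply_moves(
  moves=[
    [0.005, 0, 0, 0, 0, 0, 0],
    [0.01, 0, 0, 0, 0, 0, 0],
    [0.015, 0, 0, 0, 0, 0, 0],
    [0.02, 0, 0, 0, 0, 0, 0],
    [0.025, 0, 0, 0, 0, 0, 0],
    [0.03, 0, 0, 0, 0, 0, 0],
    [0.035, 0, 0, 0, 0, 0, 0],
    [0.035, 0, 0, 0, 0, 0, 0],
  ],
)

```text
time_s: 16.9
tool_pos: [0.5492, -0.1435, 0.0937]
tool_rot: [179.9, 0.4, 80.0]
force: [-1.2, -12.4, -1.7]
grip_width: 0.0005
grasp_force: 6.0
```

>>> apply_moves(
  moves=[
    [0.005, 0, 0, 0, 0, 0, 0],
    [0.01, 0, 0, 0, 0, 0, 0],
    [0.015, 0, 0, 0, 0, 0, 0],
    [0.02, 0, 0, 0, 0, 0, 0],
    [0.02, 0, 0, 0, 0, 0, 0],
    [0.02, 0, 0, 0, 0, 0, 0],
  ],
)

```text
time_s: 17.5
tool_pos: [0.5498, -0.1401, 0.0937]
tool_rot: [179.9, 0.5, 80.0]
force: [-0.3, -12.8, -0.5]
grip_width: 0.0002
grasp_force: 6.2
```

>>> apply_moves(
  moves=[
    [0.005, 0, 0, 0, 0, 0, 0],
    [0.01, 0, 0, 0, 0, 0, 0],
    [0.015, 0, 0, 0, 0, 0, 0],
    [0.02, 0, 0, 0, 0, 0, 0],
    [0.02, 0, 0, 0, 0, 0, 0],
    [0.02, 0, 0, 0, 0, 0, 0],
    [0.02, 0, 0, 0, 0, 0, 0],
  ],
)

```text
time_s: 18.2
tool_pos: [0.5508, -0.1341, 0.0937]
tool_rot: [180.0, 0.3, 80.0]
force: [-0.6, -9.2, -0.6]
grip_width: 0.0001
grasp_force: 4.6
```

```bash
python3 - <<'E'
from h import *
state()
viewer.read_camera("scene")
for k in masks_of("scene","lever_knob")[:2]:
    p=at_z("scene",k["location"],.096)[:2]-home; print(k["conf"],k["location"],k["pixels"].sum(),p@yh,p@xh)
E
```

```text
t 18.2 s mm 11.350131814968737 x mm 0.025778784276496047 z 0.09367809640314165 [179.96388992   0.3138547   80.04186829] F [-0.6 -9.2 -0.6] Fs -9.120659549988185
0.57 [296.0, 149.5] 140 0.03997598643159988 -0.0008660634196121439
```

```bash
python3 - <<'E'
from h import *
T=viewer.read_camera("scene")[120:180,270:340,::-1]; cv2.imwrite("pics/s4.png",cv2.resize(T,(700,600),interpolation=cv2.INTER_CUBIC))
state()
E
```

```text
t 18.35 s mm 12.162199097186646 x mm 0.027887145176724193 z 0.09364859226157347 [179.97117141   0.25999121  80.07403982] F [-1.  -7.4 -0.9] Fs -7.50212545952244
```

View pics/s4.png

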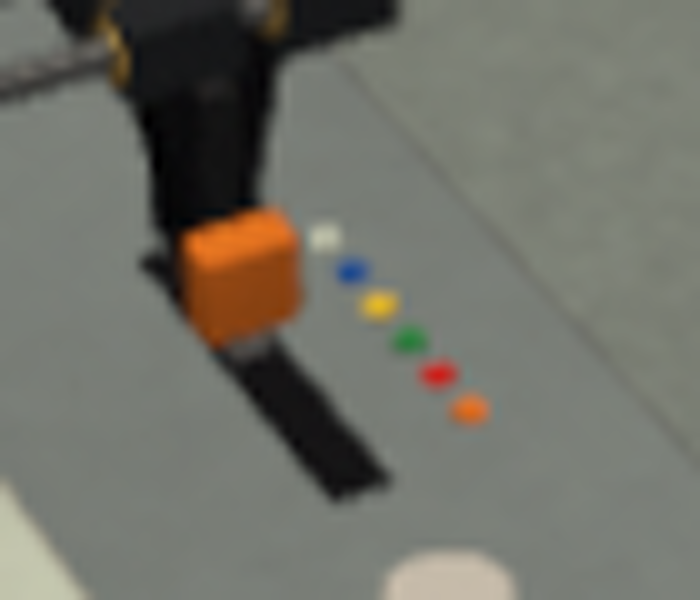

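The knob's lower corner has moved (53,67) crop pixels from home. That matches the white-to-yellow dot spacing of (55,68), so L ≈ 29.5 mm, the second click. The finger offset is 17.3 mm, which puts the third click at s ≈ 27.7. I push on carefully.

>>> apply_moves(
  moves=[
    [0.005, 0, 0, 0, 0, 0, 0],
    [0.01, 0, 0, 0, 0, 0, 0],
    [0.015, 0, 0, 0, 0, 0, 0],
    [0.02, 0, 0, 0, 0, 0, 0],
    [0.025, 0, 0, 0, 0, 0, 0],
    [0.03, 0, 0, 0, 0, 0, 0],
    [0.035, 0, 0, 0, 0, 0, 0],
    [0.035, 0, 0, 0, 0, 0, 0],
  ],
)

```text
time_s: 19.15
tool_pos: [0.5517, -0.1291, 0.0937]
tool_rot: [180.0, 0.5, 80.0]
force: [-2.3, -11.7, -0.9]
grip_width: 0.0002
grasp_force: 6.4
```

>>> apply_moves(
  moves=[
    [0.005, 0, 0, 0, 0, 0, 0],
    [0.01, 0, 0, 0, 0, 0, 0],
    [0.015, 0, 0, 0, 0, 0, 0],
    [0.02, 0, 0, 0, 0, 0, 0],
    [0.02, 0, 0, 0, 0, 0, 0],
    [0.02, 0, 0, 0, 0, 0, 0],
  ],
)

```text
time_s: 19.75
tool_pos: [0.5523, -0.1257, 0.0937]
tool_rot: [180.0, 0.5, 80.0]
force: [-1.9, -13.6, -0.5]
grip_width: 0.0003
grasp_force: 6.6
```

```bash
python3 - <<'E'
from h import *
state()
E
```

```text
t 19.75 s mm 19.938163978112176 x mm -0.010913074001305478 z 0.09368356537523856 [179.95817785   0.47731914  79.96347035] F [ -1.9 -13.6  -0.5] Fs -13.739953970630486
```

>>> apply_moves(
  moves=[
    [0.005, 0, 0, 0, 0, 0, 0],
    [0.01, 0, 0, 0, 0, 0, 0],
    [0.01, 0, 0, 0, 0, 0, 0],
    [0.01, 0, 0, 0, 0, 0, 0],
    [0.01, 0, 0, 0, 0, 0, 0],
    [0.01, 0, 0, 0, 0, 0, 0],
    [0.01, 0, 0, 0, 0, 0, 0],
    [0.01, 0, 0, 0, 0, 0, 0],
  ],
)

```text
time_s: 20.55
tool_pos: [0.5533, -0.1198, 0.0936]
tool_rot: [180.0, 0.2, 80.1]
force: [-1.0, -6.5, -0.9]
grip_width: 0.0004
grasp_force: 3.4
```

```bash
python3 - <<'E'
from h import *
state()
E
```

```text
t 20.55 s mm 25.902884495573133 x mm 0.016051513435301423 z 0.09360678850348651 [179.98408147   0.20730679  80.09659868] F [-1.  -6.5 -0.9] Fs -6.586810623630813
```

>>> apply_moves(
  moves=[
    [0.004, 0, 0, 0, 0, 0, 0],
    [0.007, 0, 0, 0, 0, 0, 0],
    [0.007, 0, 0, 0, 0, 0, 0],
    [0.007, 0, 0, 0, 0, 0, 0],
    [0.007, 0, 0, 0, 0, 0, 0],
    [0.007, 0, 0, 0, 0, 0, 0],
  ],
)

```text
time_s: 21.15
tool_pos: [0.5537, -0.1174, 0.0936]
tool_rot: [180.0, 0.1, 80.1]
force: [-0.9, -5.2, -0.4]
grip_width: 0.0005
grasp_force: 2.8
```

```bash
python3 - <<'E'
from h import *
state()
E
```

```text
t 21.15 s mm 28.369868954877546 x mm 0.02338711986739206 z 0.09361208909062078 [1.79989553e+02 1.39695568e-01 8.01395921e+01] F [-0.9 -5.2 -0.4] Fs -5.252283370227262
```

L is now about 45.5 mm. I back off to the right, lift, and check.

>>> apply_moves(
  moves=[
    [-0.04, 0, 0, 0, 0, 0, 0],
    [-0.1, 0, 0, 0, 0, 0, 0],
    [-0.15, 0, 0, 0, 0, 0, 0],
    [-0.15, 0, 0, 0, 0, 0, 0],
    [-0.15, 0, -0.1, 0, 0, 0, 0],
    [-0.15, 0, -0.25, 0, 0, 0, 0],
    [-0.15, 0, -0.4, 0, 0, 0, 0],
    [-0.15, 0, -0.5, 0, 0, 0, 0],
    [-0.15, 0, -0.5, 0, 0, 0, 0],
    [-0.15, 0, -0.5, 0, 0, 0, 0],
  ],
)

```text
time_s: 22.15
tool_pos: [0.5491, -0.1443, 0.1933]
tool_rot: [180.0, -0.0, 80.2]
force: [-1.4, -0.8, -0.6]
grip_width: 0.0003
grasp_force: 0.0
```

```bash
python3 - <<'E'
from h import *
state()
T=viewer.read_camera("scene")[120:180,270:340,::-1]; cv2.imwrite("pics/s5.png",cv2.resize(T,(700,600),interpolation=cv2.INTER_CUBIC))
E
```

```text
t 22.15 s mm 1.0182138555236422 x mm 0.010645339892190658 z 0.19332808358388645 [ 1.79989442e+02 -4.32028241e-02  8.02497076e+01] F [-1.4 -0.8 -0.6] Fs -1.0086382808607588
```

View pics/s5.png

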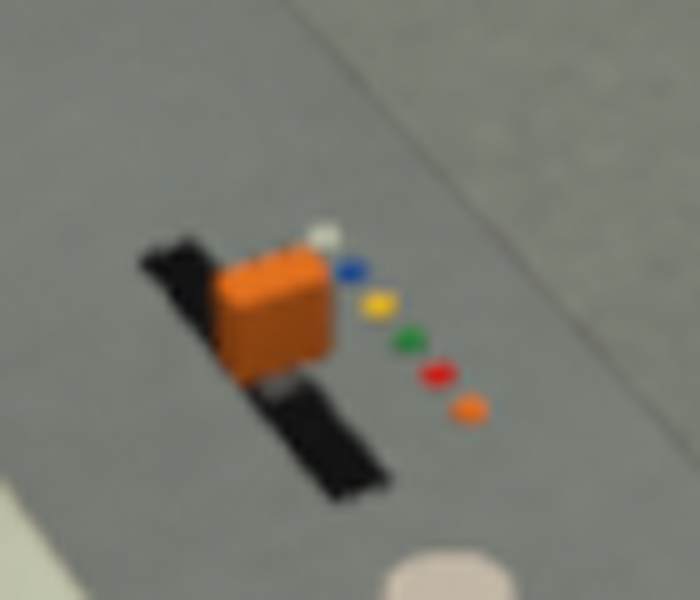

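The knob's corner is at crop (243,384), which is (83,104) from home. White to green is (87,104), so this is the third click. I confirm numerically from the home and final pictures.

```bash
python3 - <<'E'
from h import *
q=[]
for f in("s3","s4","s5"):
    im=cv2.imread(f"pics/{f}.png"); h=cv2.cvtColor(im,cv2.COLOR_BGR2HSV)
    m=((h[...,0]<20)&(h[...,1]>150)&(h[...,2]>80)).astype(np.uint8)
    n,l,st,c=cv2.connectedComponentsWithStats(m); i=1+st[1:,4].argmax()
    p=at_z("scene",(c[i]+.5)/10-.5+[270,120],.097)[:2]; q.append(p@yh); print(f,st[i,4],((p-home)@yh*1e3).round(2),((p-q[0]*yh)@yh*1e3).round(2))
E
```

```text
s3 11579 1.9 -0.0
s4 12618 29.8 27.91
s5 12387 46.82 44.92
```

The measured travel from home is 44.9 mm, and the arm is clear of everything. I hand in.

```bash
python3 -c "
from cell import env
print(env.sign_off())"
```

```text
the job is handed in; nothing more can be done
None
```

The lever was pushed right to its end stop, then left to the third click, where the camera puts it 44.9 mm from home; push force peaked at about 18 N against the stop, the gripper never went near the glassware (not re-measured at the end), and the job is handed in with no verdict returned.

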